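# Kit trackballs into the empty cells of a dust-flap crate

### The arm

A 6-joint arm with a two-finger parallel gripper is mounted at the origin on the work surface. World frame = base frame: x ahead of the robot, y to its left, z up, the work surface at z = 0. Lengths are in m, angles in rad, forces in N, time in s.
With the tool pointing down it reaches from about 0.375 to 0.9 m from the base axis. Payload 3.1 kg.
Tool frame: the origin (TCP) lies at the very end of the fingers, on their centre line; the grasp point (between the pads) lies 19 mm behind it (manip.hold_point_z is the distance from the TCP to the grasp point, in m); y points along the fingers, z is the direction in which the jaws open and shut, and the axes are right-handed (so a half turn about y gives the same grasp; the last joint's range is limited). The gripper opens to 85 mm and grips with 20 to 120 N. Pads are 22 mm wide; open, the fingers measure 114 mm over their backs; the gripper's body (76 mm by 85 mm) begins 54 mm behind the grasp point. The pads swing forward as they close: fully open they stand 13 mm farther back than shut.
Start: joints at [-1.482, 0.527, 1.433, -0, 1.181, -0.178], TCP at [0.165, -0.603, 0.231] pointing down, gripper open.
Joint ranges: [-3.08, 3.08], [-0.75, 2.2], [0.22, 2.44], [-1.43, 4.57], [0, 2.65], [-2.85, 2.85]. Speed limits (rad/s): [2.79, 2.79, 3.14, 3.14, 3.14, 3.14].

### API

Orientations are given as a unit quaternion [x, y, z, w].
In Python, from station import manip, eyes, workorder gives the robot as it stands. The module is installed in compiled form; this text tells all that it offers.
- The arm moves only by the shell command python3 -m jog 'ROWS' [OPENING] [FORCE]. ROWS is JSON, a list of rows, each a list of 2 entries, a list of its own where there are three numbers: the shift along the tool's x, y, z in cm, then the turn about the tool's y in rad. A call has 1 to 20 rows; each row is the pose to reach, as a shift and turn from the pose commanded when the call began, along the tool's axes at that moment; what a row does not reach only later rows make up. A row lasts 1/12 s, in which the tool goes at most 41.7 mm and 7.16 degrees, less where a joint would pass 70% of its speed; a pose out of reach is approached as far as the arm can. A call with a gripper value outside its range is refused whole. OPENING is the finger opening in cm, from 0 to 8.54, set as the call begins (- or left out, the last holds). The fingers move at their own pace and stop on an object; FORCE is the grip in N (left out, the last holds). Time passes only in rows, so rows that repeat a pose let the fingers close. It gives the time, the measured TCP pose, the force and the opening at its end, in the units of the state.
- manip.sense(): the state, without advancing time (a new reading comes with each control period).
- eyes.snapshot(name): name is "scene" or "top"; returns a dict with "frame" (384x512x3 uint8, red, green, blue), "vfov" (degrees; the focal length in pixels is half the picture's height over the tangent of half this angle, whatever the lens; pixels are square), "cx", "cy" (the principal point, pixels), "k1" (the pictures are not rectified: a ray, as slopes to the right and down, at radius r is drawn at 1 + k1 r^2 times it, then the intrinsics apply), "rvec" (rotation vector, rad) and "tvec" (3), from world to camera coordinates, as OpenCV has them. Camera axes: x right, y down, z forward; pixel columns grow to the right and rows downward; lengths in m; the calibration is good to about 2 mm. A picture is of the moment at which its call begins. There is no depth.
- workorder.sign_off(): hands the job in, once; it reports no verdict.
The state is a dict: "t": time; "q": joint angles; "qd": joint speeds; "tau": joint torques, N m; "tcp_pos": TCP position; "tool_rot": TCP orientation; "force": force on the tool from outside, world axes, zero at the start; "ft_torque": the same for the moment, N m; "finger_gap": opening from 0.0 (shut) to 1.0 (fully open).
Only numpy, scipy, OpenCV 4.12 (cv2) and the standard library are available. Lean on these libraries where they do the work, as an engineer would, in place of code of your own. Each camera call takes 0.05 s, during which the arm holds its last target. There are 200 camera calls.

### The job

Load the three loose red trackballs from the blue strip into the black crate, one to a cell, so that each lies right down on the floor of its own cell. Three cells already hold a ball under their shut flaps and you cannot see which, so feel through the flaps for the empty ones. Leave the grey steel ball on the strip and everything else on the bench where it is.

Things in the scene. Friction and masses are not known exactly. Their poses are not given: they have to be found in the camera images.
- crate: black plastic crate fixed to the bench, 126 x 186 mm, 68 mm high; origin at the centre of its underside, z up. 6 square cells, 2 along its x by 3 along its y, centres 60 mm apart, 54 mm wide inside, walls 6 mm. Each cell is covered just under the rim by two light grey spring leaves, hinged on its -x and +x walls, that swing down and shut by themselves (under 0.2 N; a ball's weight opens them)
- strip: blue plastic inspection strip fixed to the bench, 236 mm along its x, 50 mm wide, 12 mm high, origin at the centre of its underside; four shallow pockets 56 mm apart along its x, each with a ball (three red, one grey steel, in any order), ball centres 27 mm above the bench
- grey_center (a point): centre of the grey polished steel ball, 40 mm diameter, 0.2 kg, sitting on the strip: a gauge ball that stays there
- solder: spool of solder standing upright, 48 mm diameter, 42 mm high, origin at the centre of its underside; bystander
- wire: white spool of blue wire, standing upright, 68 mm diameter, 50 mm high, origin at the centre of its underside; bystander
- board: green circuit board lying flat, 90 x 60 mm, 15 mm high with its components, origin at the centre of its underside; bystander
- driver: screwdriver with red handle lying on the bench, about 200 mm long along its x; bystander
- mouse: grey computer mouse, 105 x 62 mm, 34 mm high, origin at the centre of its underside; bystander
- flux: small bottle with black cap, 40 mm diameter, 75 mm high, origin at the centre of its underside; bystander
- cell0 (a point): centre of the mouth of crate cell 0, at rim height (68 mm above the crate's underside); at crate x -30, y -60 mm. Cell floors are 63 mm below the rim, each with a shallow dished seat; a ball seated there has its centre 25 mm above the crate's underside and the leaves shut over it
- cell1 (a point): centre of the mouth of crate cell 1, at rim height (68 mm above the crate's underside); at crate x -30, y 0 mm. Three cells, different ones each time, already hold a red ball fixed on its seat, unseen under the shut leaves, its top 23 mm below the rim
- cell2 (a point): centre of the mouth of crate cell 2, at rim height (68 mm above the crate's underside); at crate x -30, y 60 mm. In a filled cell, closed fingertips pushed down at its middle are stopped hard 23 mm below the rim; in an empty one they go on to 50 mm with next to no resistance
- cell3 (a point): centre of the mouth of crate cell 3, at rim height (68 mm above the crate's underside); at crate x 30, y -60 mm. The cells are too narrow for fingers holding a 40 mm ball to enter: let go at the mouth, the ball sinks in by itself past the leaves
- cell4 (a point): centre of the mouth of crate cell 4, at rim height (68 mm above the crate's underside); at crate x 30, y 0 mm. A ball let go over a filled cell stays up in the mouth
- cell5 (a point): centre of the mouth of crate cell 5, at rim height (68 mm above the crate's underside); at crate x 30, y 60 mm. All six cells are alike
- red1_center (a point): centre of a loose red plastic trackball, 40 mm diameter, about 58 g, sitting on the blue strip at the start
- red2_center (a point): centre of a loose red plastic trackball, 40 mm diameter, about 58 g, sitting on the blue strip at the start
- red3_center (a point): centre of a loose red plastic trackball, 40 mm diameter, about 58 g, sitting on the blue strip at the start
There are look-alikes about, which are no part of the job. What is shaped like the part that bears red3_center but brown is not meant.

How it is judged:
By the outcome, as a careful person would: the job done as asked, in the order asked, and still so for the second after the job is handed in, with the robot touching nothing.
It also fails if it takes over 72 s, if anything falls off the work surface, if the arm or the gripper's body presses on something with over 40 N, if the wrist force passes 120 N, or if a joint passes its speed limit or range.

## Working session

There is one attempt and no reset: what is moved stays moved. The work goes in short steps, Python scripts to look and compute and a shell command to move; the robot and the scene stay as the last step left them, time stands still between calls to the robot, and variables do not carry over. Pictures are saved under pics/ and viewed, about 8 in all and at most 12, crops included, and the job is handed in when it is done.

```bash
mkdir -p pics; python3 - <<'E'
from station import manip, eyes
import cv2,numpy as np
s=manip.sense();print(s['t'],s['tcp_pos'],s['tool_rot'],s['finger_gap'],manip.hold_point_z)
for n in("scene","top"):
    d=eyes.snapshot(n);cv2.imwrite(f"pics/{n}0.png",d["frame"][:,:,::-1]);print({k:v for k,v in d.items() if k!="frame"})
E
```

```text
0.0 [ 0.16535261 -0.60198694  0.23032366] [-0.09436229  0.70154742 -0.70000543  0.0944424 ] 0.996367956516759 0.0187
{'vfov': 43.47905450173194, 'cx': 251.10880142888362, 'cy': 199.25378989195372, 'k1': -0.13200881700044012, 'rvec': array([ 2.1379645 ,  0.88639963, -0.4072917 ]), 'tvec': array([-0.3840715 , -0.20712725,  1.54945404])}
{'vfov': 45.32401630121733, 'cx': 247.66753764686814, 'cy': 195.3179210727767, 'k1': -0.08649097310875972, 'rvec': array([ 2.16860643, -2.1928138 ,  0.08994141]), 'tvec': array([0.02520136, 0.53183791, 1.26084193])}
```

View pics/top0.png

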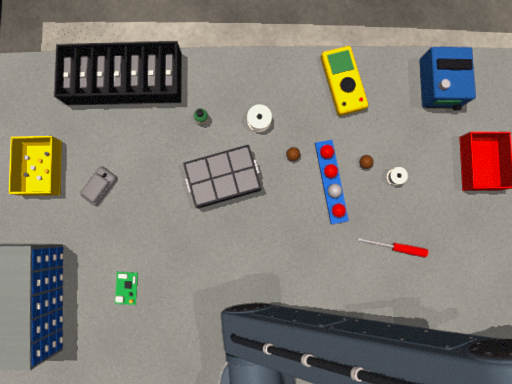

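View pics/scene0.png

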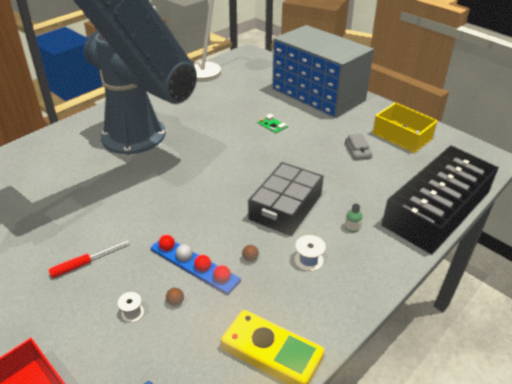

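Top view: crate near (222,177); the strip has red balls near (327,152), (331,171) and (339,211), and grey at (335,190). Brown decoys are at (293,154) and (366,162). Next I measure positions from both views.

```bash
cat > h.py <<'E'
import cv2,numpy as np
from station import manip,eyes
from scipy.spatial.transform import Rotation as R
class Cam:
    def __init__(s,n):
        d=eyes.snapshot(n);s.im=d["frame"];f=192/np.tan(np.radians(d["vfov"]/2))
        s.K=np.array([[f,0,d["cx"]],[0,f,d["cy"]],[0,0,1]]);s.D=np.array([d["k1"],0,0,0,0])
        s.Rm=cv2.Rodrigues(d["rvec"])[0];s.t=d["tvec"];s.rvec=d["rvec"]
        s.C=-s.Rm.T@s.t
    def ray(s,p):
        u=cv2.undistortPoints(np.array([[p]],float),s.K,s.D)[0,0]
        v=s.Rm.T@np.array([u[0],u[1],1]);return v/np.linalg.norm(v)
    def plane(s,p,z):
        v=s.ray(p);return s.C+v*(z-s.C[2])/v[2]
    def proj(s,P): return cv2.projectPoints(np.atleast_2d(np.array(P,float)),s.rvec,s.t,s.K,s.D)[0][:,0]
def blobs(m,lo,hi):
    n,l,st,c=cv2.connectedComponentsWithStats(m.astype(np.uint8))
    return [(c[i],st[i,4],l==i) for i in range(1,n) if lo<=st[i,4]<=hi]
def red(im):
    h=cv2.cvtColor(im,cv2.COLOR_RGB2HSV);return ((h[...,0]<5)|(h[...,0]>175))&(h[...,1]>170)&(h[...,2]>120)
def tri(a,pa,b,pb):
    u,v=a.ray(pa),b.ray(pb);k=np.linalg.lstsq(np.c_[u,-v],b.C-a.C,rcond=None)[0]
    p,q=a.C+k[0]*u,b.C+k[1]*v;return (p+q)/2,np.linalg.norm(p-q)
def local(P): # world target tcp -> shift in tool cm
    s=manip.sense();return 100*R.from_quat(s['tool_rot']).inv().apply(np.array(P)-s['tcp_pos'])
E
python3 - <<'E'
from h import *
T=Cam("top");S=Cam("scene");np.set_printoptions(precision=4,suppress=True)
for n,c in(("T",T),("S",S)):
    for p,a,_ in blobs(red(c.im),20,400): print(n,"red",p,a,c.plane(p,.027))
    h=cv2.cvtColor(c.im,cv2.COLOR_RGB2HSV)
    m=(h[...,0]>100)&(h[...,0]<125)&(h[...,1]>150)&(h[...,2]>80)
    for p,a,b in blobs(m,150,3000): print(n,"blue",p,a,cv2.minAreaRect(np.argwhere(b)[:,::-1].astype(np.float32)))
    x0,x1,y0,y1=(180,266,140,212) if n=="T" else (240,330,155,230)
    g=cv2.cvtColor(c.im,cv2.COLOR_RGB2GRAY);m=np.zeros_like(g);m[y0:y1,x0:x1]=g[y0:y1,x0:x1]
    print([int(v) for v in m[178,180:266:2]] if n=="T" else '')
    m=(m>75)&(m<112)
    for p,a,_ in blobs(m,60,500): print(n,"leaf",p,a,c.plane(p,.066))
c=T.im[130:230,170:350];cv2.imwrite("pics/c.png",cv2.resize(c,None,fx=4,fy=4)[:,:,::-1])
E
```

```text
T red [326.6406 151.2188] 128 [ 0.6534 -0.2039  0.027 ]
T red [330.5242 170.6048] 124 [ 0.5985 -0.2133  0.027 ]
T red [338.4444 210.0714] 126 [ 0.4877 -0.2326  0.027 ]
T red [410.3705 249.6223] 278 [ 0.3749 -0.4322  0.027 ]
T blue [452.327  74.022] 1633 ((452.2633361816406, 72.55457305908203), (53.81552505493164, 41.51588821411133), 85.76361083984375)
T blue [329.815  182.2435] 735 ((331.1730651855469, 181.36538696289062), (82.7610092163086, 17.454336166381836), 78.69007110595703)
[157, 143, 140, 150, 59, 142, 154, 154, 154, 154, 156, 154, 148, 139, 102, 61, 70, 84, 101, 151, 153, 155, 153, 151, 150, 155, 152, 56, 144, 154, 151, 153, 153, 152, 157, 154, 154, 153, 101, 65, 87, 109, 151]
T leaf [237.5378 197.0728] 357 [0.524  0.0467 0.066 ]
S red [166.2275 242.0539] 167 [ 0.4863 -0.2301  0.027 ]
S red [ 68.9683 265.285 ] 379 [ 0.3867 -0.4389  0.027 ]
S red [202.0719 262.    ] 167 [ 0.5954 -0.2105  0.027 ]
S red [220.8987 270.4051] 79 [ 0.6445 -0.1969  0.027 ]
S blue [66.9179 63.346 ] 2948 ((67.56462097167969, 62.18307113647461), (68.39452362060547, 50.97694396972656), 70.55996704101562)
S blue [297.3412  80.2059] 170 ((297.0740051269531, 80.82249450683594), (27.230772018432617, 10.076924324035645), 22.61986541748047)
S blue [183.0738 261.5359] 515 ((184.0660400390625, 257.98114013671875), (67.69862365722656, 18.551559448242188), 29.05460548400879)

S leaf [298.6449 196.7878] 245 [0.6288 0.0845 0.066 ]
S leaf [255.5301 213.4819] 83 [ 0.5958 -0.037   0.066 ]
```

View pics/c.png

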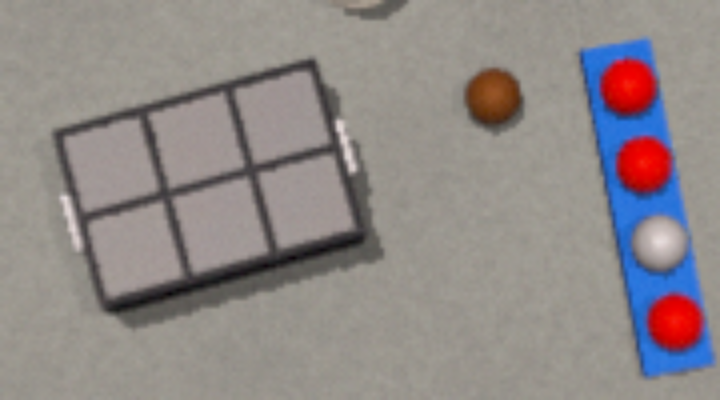

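The crop shows all six cells shut, the red balls at the strip's far end (two) and near end (one), and grey third. Now the crate cells, using a threshold on the leaves.

```bash
python3 - <<'E'
from h import *
np.set_printoptions(precision=4,suppress=True)
T=Cam("top");S=Cam("scene");res=[]
for c,w in((T,(180,266,143,212)),(S,(245,328,160,230))):
    g=cv2.cvtColor(c.im,cv2.COLOR_RGB2GRAY).astype(int);x0,x1,y0,y1=w
    m=np.zeros(g.shape,bool);m[y0:y1,x0:x1]=g[y0:y1,x0:x1]>(128 if c is T else 118)
    if c is S: print(np.percentile(g[170:200,270:310],[5,25,50,75,95]))
    L=[(p,a) for p,a,_ in blobs(m,80,520)]
    P=np.array([c.plane(p,.066) for p,a in L]);
    for (p,a),q in zip(L,P): print(p,a,q)
# shift the tool
s=manip.sense();M=R.from_quat(s['tool_rot']).as_matrix();print(M,s['tcp_pos'])
E
```

```text
[239.9183 158.7003] 367 [0.6283 0.0393 0.066 ]
[218.566  164.6685] 371 [0.6126 0.0973 0.066 ]
[197.2054 170.7486] 370 [0.5967 0.1552 0.066 ]
[245.941  179.9088] 373 [0.5703 0.0236 0.066 ]
[224.5267 185.9091] 374 [0.5546 0.0815 0.066 ]
[203.1034 191.9973] 377 [0.5388 0.1394 0.066 ]
[103. 134. 161. 164. 165.]
[286.6218 204.2532] 312 [0.6264 0.0417 0.066 ]
[251.6667 226.027 ] 111 [ 0.6202 -0.0746  0.066 ]
[[-0.9644 -0.0001  0.2646]
 [-0.2646  0.0008 -0.9644]
 [-0.0001 -1.     -0.0007]] [ 0.1654 -0.6025  0.231 ]
```

```bash
cat > tab.py <<'E'
from h import *
np.set_printoptions(precision=2,suppress=True)
s=manip.sense();M=R.from_quat(s['tool_rot']).as_matrix()
P=dict(c1=(.6273,.0405),c2=(.6116,.0985),c3=(.5957,.1564),c4=(.5693,.0248),c5=(.5536,.0827),c6=(.5378,.1406),A=(.6525,-.2025),B=(.597,-.212),C=(.487,-.2313))
print("t",s['t'],"tcp",1000*s['tcp_pos'],"F",s['force'],"gap",s['finger_gap'],"yaw",np.degrees(np.arctan2(M[1,2],M[0,2])))
for k,v in P.items(): print(k,M.T@(100*(np.array([*v,0])-s['tcp_pos'])*[1,1,0]))
E
python3 tab.py
```

```text
t 0.3 tcp [ 165.39 -602.45  230.96] F [-0.53 -0.02 -0.3 ] gap 1.000923748198372 yaw -74.65633760364845
c1 [-61.56   0.05 -49.78]
c2 [-61.58   0.05 -55.79]
c3 [-61.58   0.05 -61.79]
c4 [-55.55   0.04 -49.8 ]
c5 [-55.57   0.05 -55.8 ]
c6 [-55.58   0.05 -61.8 ]
A [-57.56   0.03 -25.68]
B [-51.95   0.03 -26.23]
C [-40.84   0.03 -27.28]
```

```bash
python3 -m jog '[[[-30.8,0,-24.9],0],[[-30.8,0,-24.9],0],[[-30.8,0,-24.9],0],[[-61.6,0,-49.8],0],[[-61.6,0,-49.8],0],[[-61.6,0,-49.8],0],[[-61.6,0,-49.8],0],[[-61.6,0,-49.8],0],[[-61.6,0,-49.8],0],[[-61.6,0,-49.8],0],[[-61.6,0,-49.8],0],[[-61.6,0,-49.8],0],[[-61.6,0,-49.8],0],[[-61.6,0,-49.8],0],[[-61.6,0,-49.8],0],[[-61.6,0,-49.8],0],[[-61.6,0,-49.8],0],[[-61.6,0,-49.8],0],[[-61.6,0,-49.8],0],[[-61.6,0,-49.8],0]]' 0 20; python3 tab.py
```

```text
t: 1.97
tcp_pos: [0.6317, 0.0468, 0.2314]
tool_rot: [-0.095, 0.701, -0.7, 0.098]
force: [0.2, 0.1, -0.5]
finger_gap: 0.001
t 1.9667 tcp [631.66  46.84 231.44] F [ 0.23  0.12 -0.45] gap 0.0013430055924218917 yaw -74.31519037365112
c1 [ 0.59 -0.    0.49]
c2 [ 0.53  0.   -5.52]
c3 [  0.5    0.01 -11.52]
c4 [ 6.6  -0.04  0.44]
c5 [ 6.55 -0.03 -5.56]
c6 [  6.5   -0.02 -11.56]
A [ 4.73 -0.06 24.57]
B [10.33 -0.09 23.98]
C [21.45 -0.16 22.87]
```

```bash
python3 -m jog '[[[0,4,0],0],[[0,8,0],0],[[0,12,0],0],[[0,13.1,0],0],[[0,13.1,0],0],[[0,13.1,0],0],[[0,13.1,0],0]]' ; python3 tab.py
```

```text
t: 2.55
tcp_pos: [0.6297, 0.0401, 0.1028]
tool_rot: [0.093, -0.7, 0.701, -0.096]
force: [0.9, 0.2, 0.5]
finger_gap: -0.003
t 2.55 tcp [629.7   40.06 102.79] F [0.88 0.2  0.46] gap -0.0025746182244689654 yaw -74.67527905844435
c1 [ 0.22 -0.   -0.11]
c2 [ 0.2  -0.01 -6.11]
c3 [  0.2   -0.02 -12.12]
c4 [ 6.23 -0.03 -0.12]
c5 [ 6.21 -0.04 -6.12]
c6 [  6.21  -0.05 -12.13]
A [ 4.21  0.02 24.  ]
B [ 9.82 -0.   23.45]
C [20.93 -0.05 22.4 ]
```

```bash
python3 -m jog '[[[0.2,2,-0.1],0],[[0.2,3.5,-0.1],0],[[0.2,4.5,-0.1],0],[[0.2,5,-0.1],0],[[0.2,5.5,-0.1],0],[[0.2,5.8,-0.1],0],[[0.2,6.0,-0.1],0],[[0.2,6.0,-0.1],0],[[0.2,6.0,-0.1],0]]'
```

```text
t: 3.3
tcp_pos: [0.6267, 0.0408, 0.0446]
tool_rot: [0.093, -0.7, 0.701, -0.096]
force: [-5.2, -0.8, 17.6]
finger_gap: -0.001
```

Cell c1 is filled: it stopped at 45 mm with 18 N. Next is c2, then c3.

```bash
python3 -m jog '[[[0,-3,0],0],[[0,-4,0],0],[[0,-4,-3],0],[[0,-4,-6],0],[[0,-4,-6],0],[[0,-4,-6],0],[[0,-4,-6],0],[[0,-2.5,-6],0],[[0,-1.5,-6],0],[[0,-1,-6],0],[[0,-0.5,-6],0],[[0,-0.2,-6],0],[[0,0,-6],0],[[0,0,-6],0],[[0,0,-6],0]]'
python3 -m jog '[[[0,-3,0],0],[[0,-4,0],0],[[0,-4,-3],0],[[0,-4,-6],0],[[0,-4,-6],0],[[0,-4,-6],0],[[0,-4,-6],0],[[0,-2.5,-6],0],[[0,-1.5,-6],0],[[0,-1,-6],0],[[0,-0.5,-6],0],[[0,-0.2,-6],0],[[0,0,-6],0],[[0,0,-6],0],[[0,0,-6],0]]'; python3 tab.py
```

```text
t: 4.55
tcp_pos: [0.6097, 0.0988, 0.0404]
tool_rot: [0.094, -0.701, 0.701, -0.094]
force: [0.1, 0.3, -0.3]
finger_gap: 0.005
t: 5.8
tcp_pos: [0.5938, 0.1566, 0.0404]
tool_rot: [0.094, -0.701, 0.701, -0.094]
force: [1.2, 0.4, -0.2]
finger_gap: 0.001
t 5.8 tcp [593.83 156.64  40.37] F [ 1.23  0.42 -0.24] gap 0.0008760763470794898 yaw -74.66038430056747
c1 [-0.16  0.   12.09]
c2 [-0.18  0.    6.08]
c3 [-0.17  0.    0.07]
c4 [ 5.85 -0.   12.07]
c5 [ 5.84 -0.    6.07]
c6 [ 5.83 -0.    0.06]
A [ 3.84  0.   36.19]
B [ 9.45  0.   35.63]
C [20.57 -0.   34.59]
```

c2 and c3 are empty: 40.4 mm reached with no force. Next is c6, then c5 if needed.

```bash
python3 -m jog '[[[0,-3,0],0],[[0,-4,0],0],[[3,-4,0],0],[[5.8,-4,0],0],[[5.8,-4,0],0],[[5.8,-4,0],0],[[5.8,-4,0],0],[[5.8,-2.5,0],0],[[5.8,-1.5,0],0],[[5.8,-1,0],0],[[5.8,-0.5,0],0],[[5.8,-0.2,0],0],[[5.8,0,0],0],[[5.8,0,0],0],[[5.8,0,0],0]]'
```

```text
t: 7.05
tcp_pos: [0.5385, 0.1414, 0.0444]
tool_rot: [0.094, -0.701, 0.701, -0.095]
force: [-6.4, -1.5, 29.7]
finger_gap: -0.0
```

```bash
python3 -m jog '[[[0,-3,0],0],[[0,-4,0],0],[[0,-4,3],0],[[0,-4,6],0],[[0,-4,6],0],[[0,-4,6],0],[[0,-4,6],0],[[0,-2.5,6],0],[[0,-1.5,6],0],[[0,-1,6],0],[[0,-0.5,6],0],[[0,-0.2,6],0],[[0,0,6],0],[[0,0,6],0],[[0,0,6],0]]'
```

```text
t: 8.3
tcp_pos: [0.5537, 0.0836, 0.0404]
tool_rot: [-0.094, 0.701, -0.701, 0.094]
force: [1.0, 1.0, -0.1]
finger_gap: 0.0
```

Empty cells are c2, c3 and c5, so c4 is the third filled one. I go up, open, and hover over ball A.

```bash
python3 -m jog '[[[0,-4,0],0],[[0,-8,0],0],[[0,-10,0],0],[[0,-10,4],0],[[-1,-10,8],0],[[-1,-10,12],0],[[-1.5,-10,16],0],[[-2,-10,20],0],[[-2,-10,24],0],[[-2,-10,28],0],[[-2,-10,30],0],[[-2,-10,30],0],[[-2,-10,30],0],[[-2,-10,30],0],[[-2,-10,30],0],[[-2,-10,30],0]]' 
python3 -m jog '[[[0,0,0],0],[[0,0,0],0],[[0,0,0],0],[[0,0,0],0],[[0,0,0],0],[[0,0,0],0]]' 8.4 20; python3 tab.py
```

```text
t: 9.63
tcp_pos: [0.652, -0.1986, 0.1404]
tool_rot: [-0.095, 0.701, -0.7, 0.095]
force: [-0.3, -0.6, 0.2]
finger_gap: -0.0
t: 10.13
tcp_pos: [0.6523, -0.2005, 0.1403]
tool_rot: [-0.094, 0.701, -0.701, 0.094]
force: [-0.3, -1.2, 0.7]
finger_gap: 0.849
t 10.1333 tcp [ 652.35 -200.48  140.31] F [-0.27 -1.18  0.69] gap 0.8490783462888741 yaw -74.65376447893928
c1 [ -3.96   0.   -23.9 ]
c2 [ -3.98   0.   -29.91]
c3 [ -3.98   0.   -35.91]
c4 [  2.05   0.   -23.92]
c5 [  2.03   0.   -29.92]
c6 [  2.02   0.   -35.92]
A [ 0.04 -0.    0.2 ]
B [ 5.64  0.   -0.35]
C [16.76  0.   -1.4 ]
```

```bash
python3 -m jog '[[[0,3,0.2],0],[[0,6,0.2],0],[[0,9,0.2],0],[[0,11,0.2],0],[[0,12,0.2],0],[[0,12.8,0.2],0],[[0,12.8,0.2],0],[[0,12.8,0.2],0],[[0,12.8,0.2],0]]' 
python3 -m jog '[[[0,0,0],0],[[0,0,0],0],[[0,0,0],0],[[0,0,0],0],[[0,0,0],0],[[0,0,0],0],[[0,0,0],0],[[0,0,0],0]]' 3 25
python3 -m jog '[[[0,-1,0],0],[[0,-2,0],0],[[0,-4,0],0],[[0,-6,0],0],[[0,-6,0],0]]'
python3 - <<'E'
from h import *
a=np.vstack([cv2.resize(Cam("scene").im[140:300,110:340],None,fx=3,fy=3)]);cv2.imwrite("pics/g1.png",a[:,:,::-1])
E
```

```text
t: 10.88
tcp_pos: [0.6541, -0.203, 0.0139]
tool_rot: [0.094, -0.7, 0.701, -0.095]
force: [1.1, 0.6, -0.1]
finger_gap: 0.983
t: 11.55
tcp_pos: [0.6532, -0.2024, 0.0131]
tool_rot: [0.094, -0.701, 0.701, -0.095]
force: [-1.1, 0.2, 4.5]
finger_gap: 0.449
t: 11.97
tcp_pos: [0.6558, -0.2039, 0.0771]
tool_rot: [0.092, -0.699, 0.703, -0.097]
force: [0.9, -0.7, 0.7]
finger_gap: 0.447
```

View pics/g1.png

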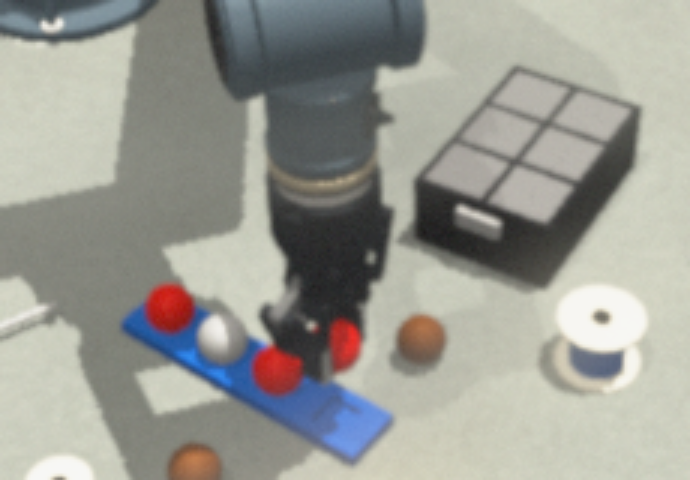

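Ball A is held clear of the strip and the others are undisturbed. I carry it to c3.

```bash
python3 -m jog '[[[0,-3,0],0],[[0,-6,0],0],[[-1,-6,-4],0],[[-1,-6,-8],0],[[-2,-6,-12],0],[[-2,-6,-16],0],[[-3,-6,-20],0],[[-3,-6,-24],0],[[-4,-6,-28],0],[[-4,-6,-32],0],[[-4,-6,-35],0],[[-4,-6,-36.1],0],[[-4,-6,-36.1],0],[[-4,-6,-36.1],0],[[-4,-6,-36.1],0],[[-4,-6,-36.1],0],[[-4,-6,-36.1],0]]'; python3 tab.py
```

```text
t: 13.43
tcp_pos: [0.5966, 0.1545, 0.1322]
tool_rot: [0.093, -0.701, 0.701, -0.094]
force: [0.0, -0.6, -0.3]
finger_gap: 0.45
t 13.4333 tcp [596.57 154.49 132.21] F [ 0.04 -0.59 -0.27] gap 0.45028085871470364 yaw -74.79761340286669
c1 [ 0.02  0.   11.81]
c2 [0.02 0.   5.8 ]
c3 [ 0.03 -0.   -0.21]
c4 [ 6.03  0.   11.8 ]
c5 [6.03 0.   5.8 ]
c6 [ 6.04 -0.   -0.2 ]
A [ 3.96  0.01 35.92]
B [ 9.57  0.01 35.38]
C [20.69  0.01 34.36]
```

```bash
python3 -m jog '[[[0,2,-0.1],0],[[0,4,-0.1],0],[[0,5,-0.1],0],[[0,5.7,-0.1],0],[[0,6,-0.1],0],[[0,6,-0.1],0],[[0,6,-0.1],0],[[0,6,-0.1],0]]'
python3 -m jog '[[[0,0,0],0],[[0,0,0],0],[[0,0,0],0],[[0,0,0],0],[[0,0,0],0],[[0,0,0],0]]' 7 25
python3 -m jog '[[[0,-2,0],0],[[0,-5,0],0],[[0,-7,0],0],[[0,-7,4],0],[[0,-7,8],0],[[0,-7,12],0],[[0,-7,16],0],[[0,-7,16],0],[[0,-7,16],0]]' 8.4
python3 - <<'E'
from h import *
a=np.hstack([cv2.resize(Cam("scene").im[140:290,140:340],None,fx=2,fy=2),cv2.resize(Cam("top").im[130:230,175:265],(270,300))]);cv2.imwrite("pics/g2.png",a[:,:,::-1])
E
python3 tab.py
```

```text
t: 14.1
tcp_pos: [0.5964, 0.1573, 0.0732]
tool_rot: [0.094, -0.701, 0.701, -0.095]
force: [0.6, 0.2, -0.9]
finger_gap: 0.452
t: 14.6
tcp_pos: [0.5957, 0.1573, 0.0724]
tool_rot: [0.094, -0.701, 0.701, -0.094]
force: [-0.7, -0.3, 0.4]
finger_gap: 0.816
t: 15.35
tcp_pos: [0.6387, 0.0003, 0.1423]
tool_rot: [0.093, -0.701, 0.701, -0.093]
force: [-1.5, 0.4, -0.0]
finger_gap: 0.986
t 15.45 tcp [637.36   3.3  142.02] F [-0.23  0.2  -0.74] gap 0.9848867652427936 yaw -74.68616487509223
c1 [-0.01  0.   -3.85]
c2 [-0.03  0.01 -9.86]
c3 [ -0.03   0.02 -15.87]
c4 [ 6.    0.01 -3.87]
c5 [ 5.98  0.02 -9.87]
c6 [  5.98   0.02 -15.87]
A [ 3.97 -0.02 20.25]
B [ 9.58 -0.01 19.7 ]
C [20.7   0.   18.66]
```

View pics/g2.png

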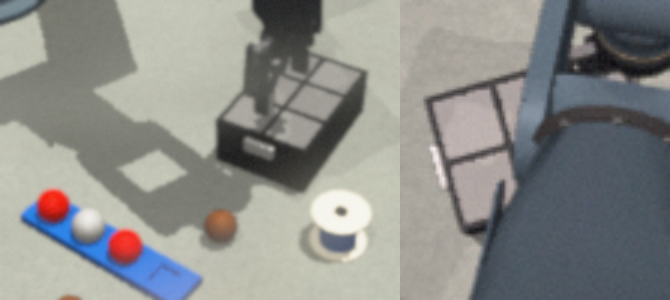

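c3's leaves are shut with no red showing, so ball A sank in. Now ball B at the second pocket.

```bash
python3 -m jog '[[[2,0,4],0],[[4,0,8],0],[[6,0,12],0],[[8,0,16],0],[[9.6,0,19.7],0],[[9.6,0,19.7],0],[[9.6,0,19.7],0],[[9.6,0,19.7],0],[[9.6,0,19.7],0],[[9.6,4,19.7],0],[[9.6,6,19.7],0],[[9.6,6,19.7],0],[[9.6,6,19.7],0]]'; python3 tab.py
```

```text
t: 16.53
tcp_pos: [0.5971, -0.2096, 0.0813]
tool_rot: [-0.096, 0.701, -0.7, 0.094]
force: [0.6, -0.6, 1.0]
finger_gap: 0.982
t 16.5333 tcp [ 597.07 -209.59   81.33] F [ 0.58 -0.63  1.05] gap 0.9818893230486239 yaw -74.48656677978317
c1 [ -9.6    0.04 -23.29]
c2 [ -9.64   0.06 -29.3 ]
c3 [ -9.66   0.07 -35.3 ]
c4 [ -3.59   0.06 -23.33]
c5 [ -3.63   0.07 -29.33]
c6 [ -3.66   0.09 -35.33]
A [-5.53 -0.02  0.8 ]
B [ 0.07 -0.    0.23]
C [11.19  0.03 -0.85]
```

```bash
python3 -m jog '[[[0,3,0.1],0],[[0,5,0.1],0],[[0,6,0.1],0],[[0,6.9,0.1],0],[[0,6.9,0.1],0],[[0,6.9,0.1],0],[[0,6.9,0.1],0]]' 
python3 -m jog '[[[0,0,0],0],[[0,0,0],0],[[0,0,0],0],[[0,0,0],0],[[0,0,0],0],[[0,0,0],0],[[0,0,0],0],[[0,0,0],0]]' 3 25
python3 -m jog '[[[0,-2,0],0],[[0,-5,0],0],[[0,-9,0],0],[[0,-12,0],0],[[-1,-12,-4],0],[[-2,-12,-8],0],[[-4,-12,-12],0],[[-6,-12,-16],0],[[-8,-12,-20],0],[[-9,-12,-24],0],[[-9.6,-12,-28],0],[[-9.6,-12,-29.5],0],[[-9.6,-12,-29.5],0],[[-9.6,-12,-29.5],0],[[-9.6,-12,-29.5],0],[[-9.6,-12,-29.5],0],[[-9.6,-12,-29.5],0]]'; python3 tab.py
```

```text
t: 17.12
tcp_pos: [0.5988, -0.2138, 0.0147]
tool_rot: [0.094, -0.7, 0.701, -0.095]
force: [-0.0, -0.2, 1.0]
finger_gap: 0.983
t: 17.78
tcp_pos: [0.5981, -0.2136, 0.0139]
tool_rot: [0.094, -0.701, 0.701, -0.095]
force: [-0.0, 0.1, 4.8]
finger_gap: 0.45
t: 19.2
tcp_pos: [0.6127, 0.0949, 0.1331]
tool_rot: [0.094, -0.701, 0.701, -0.094]
force: [0.2, 0.3, -0.7]
finger_gap: 0.446
t 19.2 tcp [612.67  94.86 133.14] F [ 0.23  0.31 -0.67] gap 0.44596298172403404 yaw -74.78339408558013
c1 [0.02 0.   5.63]
c2 [ 0.01 -0.   -0.38]
c3 [ 0.02 -0.   -6.38]
c4 [6.02 0.   5.62]
c5 [ 6.02  0.   -0.38]
c6 [ 6.02 -0.   -6.38]
A [ 3.96  0.01 29.74]
B [ 9.57  0.01 29.2 ]
C [20.69  0.01 28.17]
```

```bash
python3 -m jog '[[[0,2,-0.2],0],[[0,4,-0.2],0],[[0,5,-0.2],0],[[0,5.7,-0.2],0],[[0,6.1,-0.2],0],[[0,6.1,-0.2],0],[[0,6.1,-0.2],0],[[0,6.1,-0.2],0]]'
python3 -m jog '[[[0,0,0],0],[[0,0,0],0],[[0,0,0],0],[[0,0,0],0],[[0,0,0],0],[[0,0,0],0]]' 7 25
python3 -m jog '[[[0,-2,0],0],[[0,-5,0],0],[[0,-7,0],0],[[2,-7,4],0],[[5,-7,7],0],[[8,-7,10],0],[[11,-7,13],0],[[13,-7,16],0],[[15,-7,19],0],[[17,-7,22],0],[[19,-7,25],0],[[20.7,-7,28.5],0],[[20.7,-7,28.5],0],[[20.7,-7,28.5],0],[[20.7,-7,28.5],0],[[20.7,-7,28.5],0],[[20.7,-7,28.5],0],[[20.7,-7,28.5],0]]' 8.4
python3 - <<'E'
from h import *
a=np.hstack([cv2.resize(Cam("scene").im[140:290,140:340],None,fx=2,fy=2),cv2.resize(Cam("top").im[130:230,175:265],(270,300))]);cv2.imwrite("pics/g3.png",a[:,:,::-1])
E
python3 tab.py
```

```text
t: 19.87
tcp_pos: [0.6125, 0.0983, 0.0732]
tool_rot: [0.094, -0.701, 0.701, -0.095]
force: [0.1, 0.1, -0.0]
finger_gap: 0.45
t: 20.37
tcp_pos: [0.6118, 0.0985, 0.0724]
tool_rot: [-0.094, 0.701, -0.701, 0.094]
force: [1.0, 0.6, 0.5]
finger_gap: 0.818
t: 21.87
tcp_pos: [0.4878, -0.2297, 0.1423]
tool_rot: [-0.095, 0.701, -0.701, 0.095]
force: [0.7, 0.7, 0.7]
finger_gap: 0.981
t 21.9667 tcp [ 487.85 -230.15  142.33] F [ 0.82 -0.37 -0.28] gap 0.9831807403028804 yaw -74.55580005477213
c1 [-20.65   0.   -22.37]
c2 [-20.68   0.   -28.38]
c3 [-20.69   0.   -34.39]
c4 [-14.64   0.   -22.41]
c5 [-14.67   0.   -28.4 ]
c6 [-14.69   0.   -34.41]
A [-16.61  -0.     1.72]
B [-11.    -0.     1.16]
C [ 0.11 -0.    0.09]
```

View pics/g3.png

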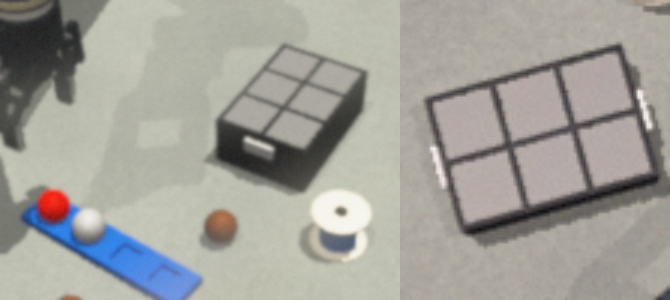

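All leaves are shut, both balls are in, and grey and the last red are in place. The gripper is over C. Pick C and carry it to c5.

```bash
python3 -m jog '[[[0.1,4,0.1],0],[[0.1,8,0.1],0],[[0.1,10.5,0.1],0],[[0.1,12,0.1],0],[[0.1,12.9,0.1],0],[[0.1,12.9,0.1],0],[[0.1,12.9,0.1],0],[[0.1,12.9,0.1],0]]' 
python3 -m jog '[[[0,0,0],0],[[0,0,0],0],[[0,0,0],0],[[0,0,0],0],[[0,0,0],0],[[0,0,0],0],[[0,0,0],0],[[0,0,0],0]]' 3 25
python3 -m jog '[[[0,-2,0],0],[[0,-5,0],0],[[0,-9,0],0],[[0,-12,0],0],[[-2,-12,-4],0],[[-4,-12,-8],0],[[-6,-12,-12],0],[[-8,-12,-15],0],[[-10,-12,-18],0],[[-12,-12,-22],0],[[-14,-12,-26],0],[[-14.8,-12,-28.5],0],[[-14.8,-12,-28.5],0],[[-14.8,-12,-28.5],0],[[-14.8,-12,-28.5],0],[[-14.8,-12,-28.5],0],[[-14.8,-12,-28.5],0],[[-14.8,-12,-28.5],0]]'; python3 tab.py
```

```text
t: 22.63
tcp_pos: [0.4877, -0.2328, 0.0144]
tool_rot: [0.094, -0.7, 0.701, -0.095]
force: [0.7, -0.2, -0.3]
finger_gap: 0.984
t: 23.3
tcp_pos: [0.4873, -0.2326, 0.0141]
tool_rot: [0.094, -0.7, 0.701, -0.095]
force: [-0.7, -0.3, 6.1]
finger_gap: 0.45
t: 24.8
tcp_pos: [0.5542, 0.0801, 0.1333]
tool_rot: [0.094, -0.701, 0.701, -0.094]
force: [-1.0, 0.1, -0.6]
finger_gap: 0.445
t 24.8 tcp [554.24  80.13 133.3 ] F [-0.96  0.12 -0.62] gap 0.44524793232728377 yaw -74.78942240923611
c1 [-6.01 -0.    5.74]
c2 [-6.02 -0.   -0.27]
c3 [-6.   -0.   -6.27]
c4 [-0.    0.    5.73]
c5 [-0.01 -0.   -0.26]
c6 [-0.   -0.   -6.27]
A [-2.07  0.   29.85]
B [ 3.54  0.   29.31]
C [14.66  0.   28.29]
```

```bash
python3 -m jog '[[[0,2,-0.1],0],[[0,4,-0.1],0],[[0,5,-0.1],0],[[0,5.7,-0.1],0],[[0,6.1,-0.1],0],[[0,6.1,-0.1],0],[[0,6.1,-0.1],0],[[0,6.1,-0.1],0]]'
python3 -m jog '[[[0,0,0],0],[[0,0,0],0],[[0,0,0],0],[[0,0,0],0],[[0,0,0],0],[[0,0,0],0]]' 7 25
python3 -m jog '[[[0,-2,0],0],[[0,-5,0],0],[[0,-9,0],0],[[2,-12,4],0],[[5,-12,7],0],[[8,-12,10],0],[[11,-12,13],0],[[13,-12,16],0],[[15,-12,19],0],[[17,-12,22],0],[[19,-12,25],0],[[20,-12,28],0],[[20,-12,32],0],[[20,-12,32],0],[[20,-12,32],0],[[20,-12,32],0],[[20,-12,32],0],[[20,-12,32],0]]'
python3 - <<'E'
from h import *
T=Cam("top");a=np.hstack([cv2.resize(Cam("scene").im[140:290,140:340],None,fx=2,fy=2),cv2.resize(T.im[130:230,175:265],(270,300))]);cv2.imwrite("pics/g4.png",a[:,:,::-1])
g=cv2.cvtColor(T.im,cv2.COLOR_RGB2GRAY);m=np.zeros(g.shape,bool);m[143:212,180:266]=g[143:212,180:266]>128
print([(p.round(1),a) for p,a,_ in blobs(m,80,520)],[(p,a) for p,a,_ in blobs(red(T.im),20,400)],manip.sense()['t'])
E
```

```text
t: 25.47
tcp_pos: [0.5546, 0.0825, 0.073]
tool_rot: [0.094, -0.701, 0.701, -0.095]
force: [0.6, -0.6, -0.1]
finger_gap: 0.45
t: 25.97
tcp_pos: [0.554, 0.0826, 0.0724]
tool_rot: [0.094, -0.701, 0.701, -0.094]
force: [-0.2, 0.3, 0.2]
finger_gap: 0.826
t: 27.47
tcp_pos: [0.4454, -0.2773, 0.1922]
tool_rot: [-0.095, 0.701, -0.7, 0.095]
force: [0.5, 0.5, -0.1]
finger_gap: 0.823
[(array([240. , 158.7]), np.int32(374)), (array([218.7, 164.7]), np.int32(380)), (array([197.3, 170.7]), np.int32(380)), (array([246. , 179.9]), np.int32(379)), (array([224.7, 185.9]), np.int32(387)), (array([203.3, 191.9]), np.int32(386))] [(array([404.72027972, 248.13286713]), np.int32(143))] 27.5667
```

View pics/g4.png

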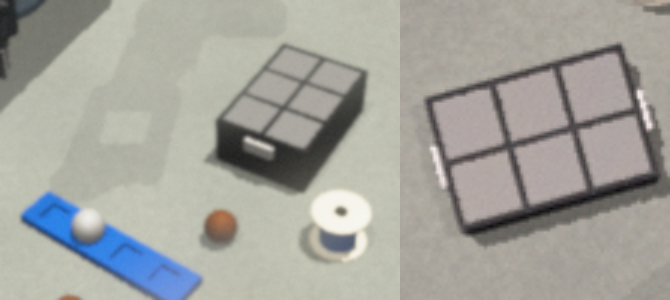

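The final view shows all six cells shut, no loose red balls left, and grey in its pocket. Handing in.

```bash
python3 -c "
from station import manip,workorder
print(workorder.sign_off())"
```

```text
the job is handed in; nothing more can be done
None
```

The three loose red balls are in the three empty cells, one to each, and the job is handed in at about 27.6 s of the 72 s allowed.

**Finding the empty cells:** I felt through five of the six flaps with the fingers closed. Two cells stopped the fingertips hard at about 45 mm above the bench, with 18 N and 30 N. Three gave way with no force. I did not probe the sixth cell; I took it as filled because three are known to hold balls.

**Last checks:**
- All six flaps look shut and unchanged from the start, and no red ball shows in any cell mouth.
- The strip holds only the grey steel ball, still in its pocket.
- Nothing in the last pictures looked moved. The screwdriver was partly hidden by the arm in the last top view, and the far bystanders were outside the crops I viewed.
- I did not press down again to confirm the balls are on the floor. I judged that by the shut flaps.
- No check disagreed. Before moving, the two cameras differed by about 2–3 mm in position (one partly hidden ball by more), so I used averages.

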